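Load the second cell into a sprung battery cradle

ROBOT

A 7-joint arm with a two-finger parallel gripper is mounted at the origin on the work surface. World frame = base frame: x ahead of the robot, y to its left, z up, the work surface at z = 0. Lengths are in mm, angles in rad, forces in N, time in s.
With the tool pointing down it reaches from about 400 to 875 mm from the base axis. Payload 19.3 kg.
Tool frame: the origin (TCP) lies between the finger pads; the fingertips stand 8 mm ahead of it and the grasp point (between the pads) lies 11 mm behind it; x points along the fingers, z is the direction in which the jaws open and shut, and the axes are right-handed (so a half turn about x gives the same grasp; the last joint's range is limited). The gripper opens to 85 mm and grips with 20 to 120 N. Pads are 22 mm wide; open, the fingers measure 114 mm over their backs; the gripper's body (76 mm by 85 mm) begins 54 mm behind the grasp point. The pads swing forward as they close: fully open they stand 13 mm farther back than shut.
Start: joints at [1.209, 0.521, -0.036, 1.599, 0.021, 1.021, -0.113], TCP at [179.77, -598.579, 209.591] pointing down, gripper open.
Joint ranges: [-2.91, 2.91], [-0.3, 2.13], [-1.5, 1.42], [0.17, 2.43], [-1.26, 4.41], [0.16, 1.93], [-2.52, 2.52]. Speed limits (rad/s): [1.89, 1.89, 2.39, 2.39, 3.01, 3.01, 3.01].

INTERFACE

Orientations are given as a unit quaternion [x, y, z, w].
In Python, from plant import env, hand, kinematics, imaging, job gives the robot as it stands. Calls block until the motion is done:
- env.move_to(position, orientation): joint-space move of the TCP to a pose.
- env.servo_line(position, rot=None, feed=150): straight line of the TCP; rot=None keeps the orientation; feed is the mean speed in mm/s.
- env.move_j(angles): joint-space move.
- hand.command_gripper(opening, squeeze=None): finger opening in mm; squeeze is the grip in N (None keeps the last); returns when the fingers have stopped.
- env.dwell(seconds).
- kinematics.solve_ik(position, orientation): joint angles nearest the present ones, or None.
- env.observe(): the state.
- imaging.get_image(name): name is "scene" or "top" or "wrist"; returns the picture (400x640x3 uint8, red, green, blue); there is no depth.
- imaging.camera_params(name): a dict with "camera_matrix" (3x3 intrinsics, pixels), "R" (3x3) and "t" (3): a world point X has camera coordinates R X + t. Camera axes: x right, y down, z forward; pixel columns grow to the right and rows downward; lengths in mm; the calibration is good to about 2 mm. A picture is of the moment at which its call begins: read the wrist's pose just before it. camera_params takes no time and is no camera call; for the wrist camera it gives the pose at the moment of the call.
A pose or a line that the arm cannot do raises env.PlanningError and nothing moves.
- job.finish_job(): hands the job in, once; it reports no verdict.
The state is a dict: "clock": time; "joint_pos": joint angles; "qvel": joint speeds; "joint_torque": joint torques, N m; "position": TCP position; "ee_rot": TCP orientation; "wrist_force": force on the tool from outside, world axes, zero at the start; "wrist_torque": the same for the moment, N m; "opening": finger opening in mm.
Only numpy, scipy, OpenCV 4.12 (cv2) and the standard library are available. Lean on these libraries where they do the work, as an engineer would, in place of code of your own. Each camera call takes 0.05 s, during which the arm holds its last target.

TASK

Load the large cell from the wooden rest into the battery cradle, behind the cell that is already there and with its button end leading, the same way round as that one. Draw the sprung follower back by its knob until you feel the end of the slot, without straining it there, slide the knob sideways into the notch so that it stays back by itself, and lay the cell gently on the rail. Then slide the knob out of the notch and ease the follower forward by hand, never letting it snap, until it presses both cells against the front contact; leave everything else on the table undisturbed.

Things in the scene. Friction and masses are not known exactly. Their poses are not given: they have to be found in the camera images.
- cradle: Battery cradle: open track on an aluminium base plate 290 x 64 x 6 mm, fixed. Origin on the table under the track's centre line; x along the track, the way the follower is drawn back. Two cells lie end to end on a brown rail, top 20.5 mm up, their axis 37 mm up: the first from x = -123 to -61.5 mm, the second belongs from -61.5 to 0. The sides are open for fingers between the cheeks.
- housing: Aluminium spring housing at the track's rear (x = 33 to 141 mm, same origin and axes as cradle), 52 mm wide. On it a steel plate, top 64 mm up, with an L-shaped slot: straight along x, 10.4 mm wide for the handle's 8 mm post; at its rear end a notch to +y, 12 mm long in x. The plate is clamped in long holes, so the notch may sit 6.5 mm either way of its mean place. Load it under 40 N.
- follower (a joint): How far the follower is drawn back, m, along the cradle's +x. About 0 at the start, pressed on the first cell; 0.060 to 0.061 with two cells in. The slot ends somewhere between 0.069 and 0.084 (find it by feel), and parked in the notch the follower rests 4 mm short of that. Its spring pulls forward with 3 N at 0 and 8 N at 0.08.
- follower_face (a point): Middle of the follower's front face (block 31 mm wide, 28 mm high, 8 mm thick) that presses on the cell; on the track's axis, 37 mm above the table. Axes as cradle.
- knob (a point): Centre of the knob, a black upright cylinder 18 mm in diameter and 27 mm tall on an 8 mm post; 92 mm above the table, on the track's centre line when out of the notch, 106 mm behind the follower's face. It never tilts: it only moves back and forth with the follower and sideways with joint handle.
- cell_mid (a point): Centre of the large cell to load, lying in one of the two places of the wooden rest (the other holds a thinner, shorter cell, 26 x 50 mm, which stays). Plain grey cylinder 33 mm in diameter, 61.5 mm long including the button, 140 g. x points along its axis to the button end.
- cell_button (a point): Tip of the large cell's button (9.5 mm wide, 1.5 mm high), 30.75 mm from its centre along its x.
- old_cell_mid (a point): Centre of the cell already in the cradle; same size, x along its axis to its button end, which faces the front contact.
- rest: Flat wooden rest, 70 x 170 x 6 mm, fixed, with two places 96 mm apart along its y; in each a cell lies along the rest's x in two V saddles 44 mm apart (each 10 mm thick, 26 mm high at most), the fingers go down between the saddles. Origin under its centre on the table.
- small_cell_mid (a point): Centre of the smaller cell in the rest, 26 x 50 mm; leave it.
- valve: Glass valve standing by the cradle, 50 mm wide, 115 mm tall, origin under its foot; leave it.
- plug_coil: Copper-wound coil standing by the cradle, 42 mm wide, 75 mm tall; leave it.
- screwdriver: Screwdriver lying in front, 190 mm; leave it.
- solder_reel: Metal reel standing in front, 54 mm wide, 40 mm tall; leave it.
- panel_meter: Loose panel meter, black, 45 x 80 x 72 mm; leave it.
- dial_knob: Loose black dial knob, 40 mm wide, 20 mm tall; leave it.
- front_contact (a point): Middle of the brass front contact's face, on the track's axis, at x = -123 mm and 37 mm up in the cradle's frame. Cheeks in pairs 36 mm apart, 38 mm high with flared lips to 46 mm, guide the cells: they stand 10 mm long at x = -115 and +1 mm and 18 mm long at x = -61.5 mm.
- handle (a joint): How far the knob and its post are slid across the track, m: 0 in the straight slot, 0.0115 fully in the notch (towards the cradle's +y). It slides across (1 N) only where the notch is, and while in there the notch's front wall holds the follower back. It stays where it is left.
Mind the look-alikes: they are no part of the job. What is shaped like the part that bears cell_mid but blue is not meant.

How it is judged:
By the outcome, as a careful person would: the job done as asked, in the order asked, and still so for the second after the job is handed in, with the robot touching nothing.
It also fails if it takes over 69 s, if anything falls off the work surface, if the arm or the gripper's body presses on something with over 40 N, if the wrist force passes 120 N, or if a joint passes its speed limit or range.

## Working session

There is one attempt and no reset: what is moved stays moved. The work goes in short steps, each a Python script; the robot and the scene stay as the last script left them, time stands still between calls to the robot, and variables do not carry over. Pictures are saved under pics/ and viewed, and the job is handed in when it is done.

```bash
ls; mkdir -p pics
python3 - <<'E'
from plant import env, hand, kinematics, imaging, job
import cv2
for n in ["scene","top","wrist"]:
    cv2.imwrite(f"pics/{n}0.png", imaging.get_image(n)[:,:,::-1])
    p=imaging.camera_params(n); print(n,p)
print(env.observe())
E
```

```text
pics
scene {'camera_matrix': array([[425.5759161 ,   0.        , 324.38926035],
       [  0.        , 425.5759161 , 203.78088634],
       [  0.        ,   0.        ,   1.        ]]), 'R': array([[-0.18665448,  0.98239819,  0.00734223],
       [ 0.55966325,  0.11247171, -0.82105247],
       [-0.80742625, -0.14914395, -0.57080551]]), 't': array([ 163.56082377, -237.03313686, 1355.9197361 ])}
top {'camera_matrix': array([[422.18930224,   0.        , 311.01093423],
       [  0.        , 422.18930224, 202.70891212],
       [  0.        ,   0.        ,   1.        ]]), 'R': array([[ 0.01787689, -0.99971616, -0.01574874],
       [-0.98080942, -0.01447589, -0.19443081],
       [ 0.19414764,  0.01892233, -0.9807898 ]]), 't': array([-35.08636899, 583.03774819, 748.27595467])}
wrist {'camera_matrix': array([[332.35363358,   0.        , 317.51552971],
       [  0.        , 332.35363358, 198.16613158],
       [  0.        ,   0.        ,   1.        ]]), 'R': array([[ 0.28688378, -0.95796386, -0.00171388],
       [-0.91328072, -0.27404157,  0.3013628 ],
       [-0.28916434, -0.08489084, -0.95350801]]), 't': array([-623.54819875,  -40.59605438,  381.08690222])}
{'clock': 0.15, 'joint_pos': array([ 1.20879567,  0.52187825, -0.03629696,  1.59982091,  0.0212167 ,
        1.02110123, -0.11278846]), 'qvel': array([-0.00119314, -0.00185257,  0.00167377, -0.00108139,  0.00065133,
       -0.00026143,  0.00160474]), 'joint_torque': array([ 2.00788971e-03, -9.27393150e+01,  1.98058806e+00, -3.70060694e+01,
        1.79899199e-02,  6.27255271e-03, -1.62076744e-04]), 'position': array([ 179.6787991 , -598.36125874,  209.17769192]), 'ee_rot': array([ 0.42215075,  0.56762485, -0.42185239,  0.5671255 ]), 'wrist_force': array([-0.02398611,  0.64378058, -0.0169481 ]), 'wrist_torque': array([ 0.00898708, -0.02628911, -0.00827809]), 'opening': 85.33488887477095}
```

View pics/top0.png

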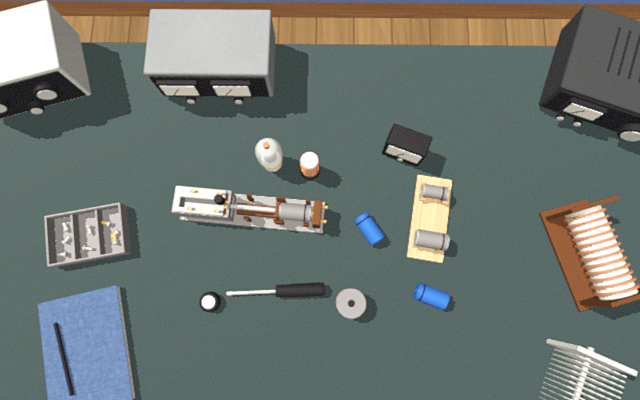

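View pics/scene0.png

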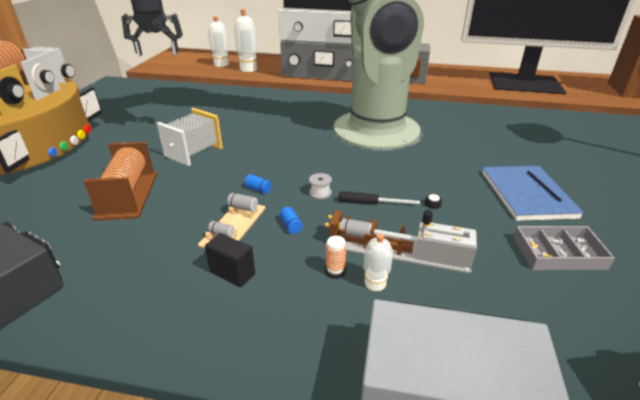

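View pics/wrist0.png

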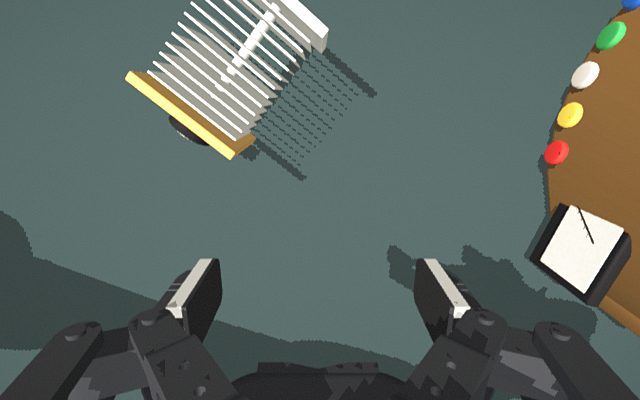

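```bash
cat > h.py <<'E'
import numpy as np, cv2
from plant import env, hand, kinematics, imaging, job
from scipy.spatial.transform import Rotation as Rn
def px2w(P,uv,z):
    K,R,t=P["camera_matrix"],P["R"],P["t"]
    C=-R.T@t; d=R.T@np.linalg.solve(K,np.array([uv[0],uv[1],1.])); return C+d*(z-C[2])/d[2]
def w2px(P,X):
    c=P["R"]@np.asarray(X,float)+P["t"]; q=P["camera_matrix"]@c; return q[:2]/q[2]
def save(n,im,box=None,s=1):
    if box: im=im[box[1]:box[3],box[0]:box[2]]
    cv2.imwrite(f"pics/{n}.png",cv2.resize(im,None,fx=s,fy=s,interpolation=cv2.INTER_CUBIC)[:,:,::-1])
def quat(ang):
    "tool down, jaw axis z at angle ang in world xy"
    x=np.array([0,0,-1.]);z=np.array([np.cos(ang),np.sin(ang),0]);y=np.cross(z,x)
    return Rn.from_matrix(np.stack([x,y,z],1)).as_quat()
def st(tag=""):
    o=env.observe(); print(tag,round(o["clock"],2),np.round(o["position"],1),"F",np.round(o["wrist_force"],1),"op",round(o["opening"],1)); return o
E
python3 - <<'E'
import cv2
im=cv2.imread("pics/top0.png")
cv2.imwrite("pics/t1.png",cv2.resize(im[140:270,160:340],None,fx=4.4,fy=4.4,interpolation=cv2.INTER_CUBIC))
cv2.imwrite("pics/t2.png",cv2.resize(im[160:320,340:480],None,fx=3.7,fy=3.7,interpolation=cv2.INTER_CUBIC))
E
```

```text
(no output)
```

View pics/t1.png

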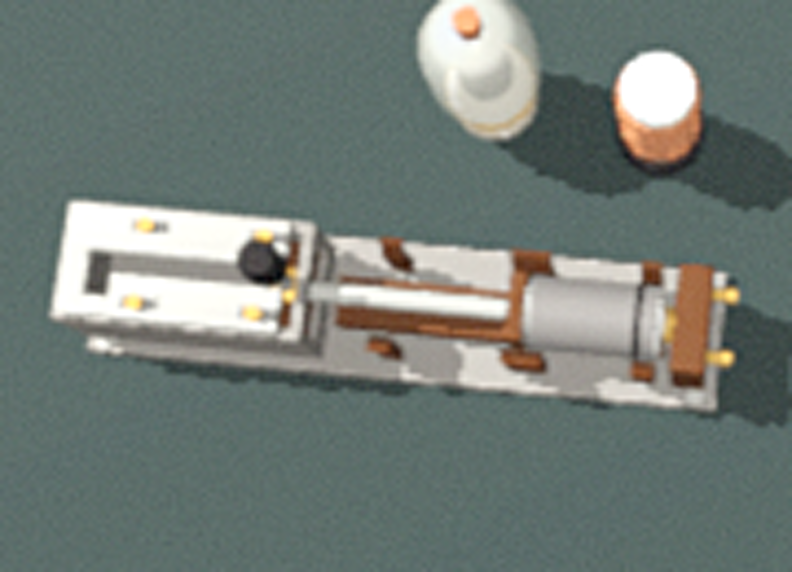

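View pics/t2.png

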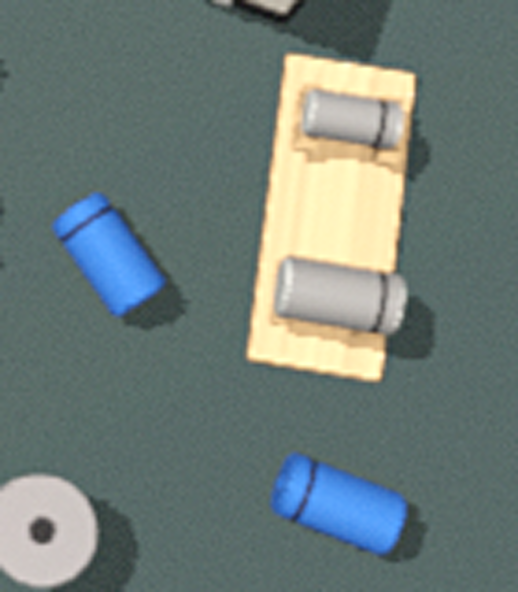

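Run:
```python
from h import *
P=imaging.camera_params("top")
f=lambda x,y:(160+(x+.5)/4.4-.5,140+(y+.5)/4.4-.5); g=lambda x,y:(340+(x+.5)/3.7-.5,160+(y+.5)/3.7-.5)
print("C",-P["R"].T@P["t"])
for n,uv,z in [("plateTL",f(70,203),64),("plateBL",f(55,318),64),("plateTR",f(318,225),64),("plateBR",f(303,340),64),("knobtop",f(260,258),105.5),
 ("baseBR",f(715,410),6),("baseTR",f(725,272),6),("cell_old L",f(527,313),53.5),("oldR",f(640,318),53.5),("notchL",f(90,270),64),
 ("valve top",f(467,20),115),("coil top",f(657,88),75),
 ("cellL",g(282,287),45),("cellR",g(400,303),45),("restTL",g(287,55),6),("restTR",g(415,73),6),("restBL",g(247,360),6),("restBR",g(380,380),6)]:
    print(n,np.round(uv,1),np.round(px2w(P,uv,z),1))
P=imaging.camera_params("wrist");o=env.observe()
C=-P["R"].T@P["t"];T=Rn.from_quat(o["ee_rot"]).as_matrix();print("cam in tool",T.T@(C-o["position"]),"\n",T.T@P["R"].T)
print(T)
```

```text
C [427.20013622 -40.79554412 846.70936019]
plateTL [175.5 185.8] [611.4 234.4  64. ]
plateBL [172.1 211.9] [560.6 236.8  64. ]
plateTR [231.9 190.8] [603.2 125.6  64. ]
plateBR [228.5 216.9] [552.6 129.3  64. ]
knobtop [218.7 198.2] [579.7 139.8 105.5]
baseBR [322.1 232.8] [532.6 -47.9   6. ]
baseTR [324.4 201.4] [596.7 -51.7   6. ]
cell_old L [279.4 210.8] [567.7  34.7  53.5]
oldR [305.1 211.9] [566.2 -14.5  53.5]
notchL [180.1 201. ] [581.8 223.3  64. ]
valve top [265.8 144.2] [679.5  57.7 115. ]
coil top [308.9 159.6] [663.5 -20.5  75. ]
cellL [415.9 237.2] [ 522.1 -225.5   45. ]
cellR [447.7 241.5] [ 514.9 -285.3   45. ]
restTL [417.2 174.5] [ 655.8 -241.1    6. ]
restTR [451.8 179.4] [ 646.4 -311.2    6. ]
restBL [406.4 256.9] [ 487.4 -214.7    6. ]
restBR [442.3 262.3] [ 478.  -284.8    6. ]
cam in tool [-165.36298125   75.65792897   -0.63945381] 
 [[ 8.95487889e-04 -3.01283442e-01  9.53534208e-01]
 [-8.08336279e-04 -9.53534497e-01 -3.01282774e-01]
 [ 9.99999272e-01 -5.00981218e-04 -1.09741693e-03]]
[[-3.14830130e-04  9.57733012e-01  2.87658440e-01]
 [ 7.60018931e-04  2.87658600e-01 -9.57732714e-01]
 [-9.99999662e-01 -8.28972552e-05 -8.18458814e-04]]
```

Run:
```python
from h import *
for n,p,a in [("knob",(578,139,81),85.7),("knob",(578,139,81),-94.3),("knobback",(585,225,81),85.7),("knobback",(585,225,81),-94.3),("cell",(518,-255,40),-7),("cell",(518,-255,40),173),("lay",(573,64,40),-4.3),("lay",(573,64,40),175.7)]:
    q=kinematics.solve_ik(np.array(p,float),quat(np.radians(a))); print(n,a,None if q is None else np.round(q,2))
```

```text
knob 85.7 [ 0.21  0.77 -0.82  1.76  0.69  0.93  0.59]
knob -94.3 [-0.12  0.65 -0.32  1.77  0.28  0.76 -2.22]
knobback 85.7 [ 0.04  0.8  -0.79  1.67  0.67  0.97  0.5 ]
knobback -94.3 [-0.21  0.7  -0.38  1.68  0.33  0.82 -2.38]
cell -7 [ 0.58  0.69 -0.32  1.84  0.34  0.67 -0.06]
cell 173 [ 0.08  0.72  0.4   1.87 -0.44  0.64 -2.51]
lay -4.3 [ 0.12  0.72 -0.48  1.83  0.49  0.71 -0.71]
lay 175.7 [-0.82  0.97  0.99  1.88 -1.05  0.92 -2.52]
```

Run:
```python
from h import *
import pickle
env.move_to(np.array([520,-225,200.]),quat(np.radians(-7)))
st()
P=imaging.camera_params("wrist"); im=imaging.get_image("wrist"); pickle.dump((P,im),open("v1.pkl","wb")); save("w1",im)
env.move_to(np.array([560,110,215.]),quat(np.radians(85.7)))
P=imaging.camera_params("wrist"); im=imaging.get_image("wrist"); pickle.dump((P,im),open("v2.pkl","wb")); save("w2",im)
st()
```

```text
1.98 [ 519.5 -226.3  199.9] F [ 0.5  0.5 -0.5] op 85.4
 3.36 [560.3 108.4 214.8] F [-0.2  0.7 -0.6] op 85.4
```

View pics/w1.png

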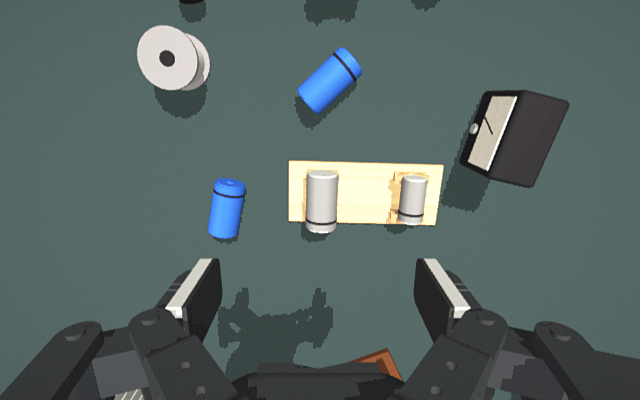

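View pics/w2.png

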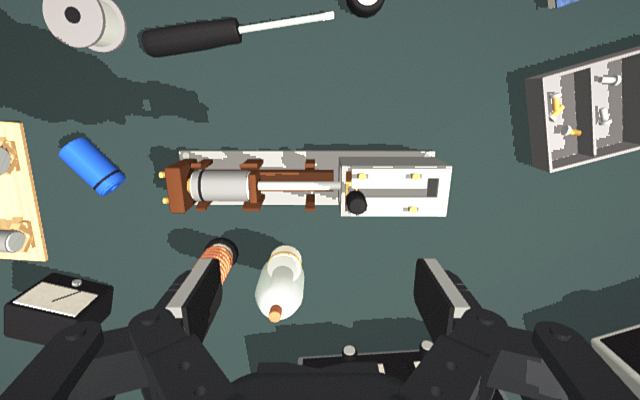

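Run:
```python
import pickle
from h import save
import cv2
P,im=pickle.load(open("v1.pkl","rb")); save("w1c",im,(280,145,450,245),4.6)
P,im=pickle.load(open("v2.pkl","rb")); save("w2c",im,(155,140,315,220),5);save("w2d",im,(310,140,460,225),5)
```

```text
(no output)
```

View pics/w1c.png

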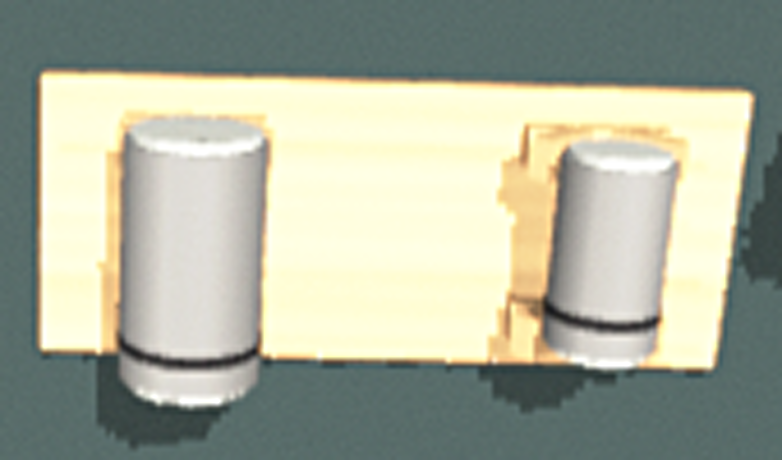

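View pics/w2c.png

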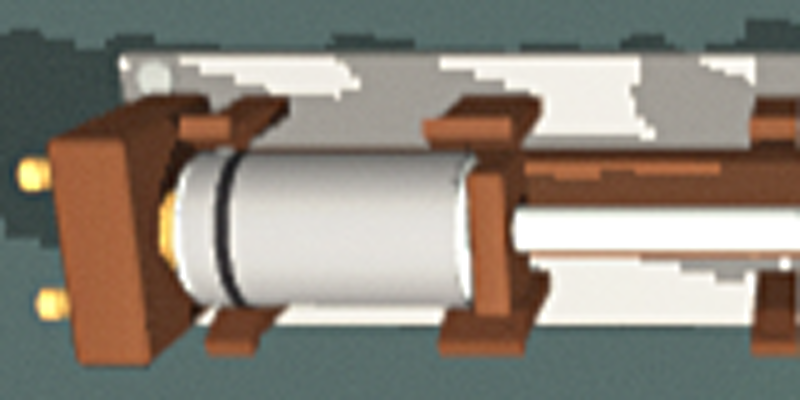

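View pics/w2d.png

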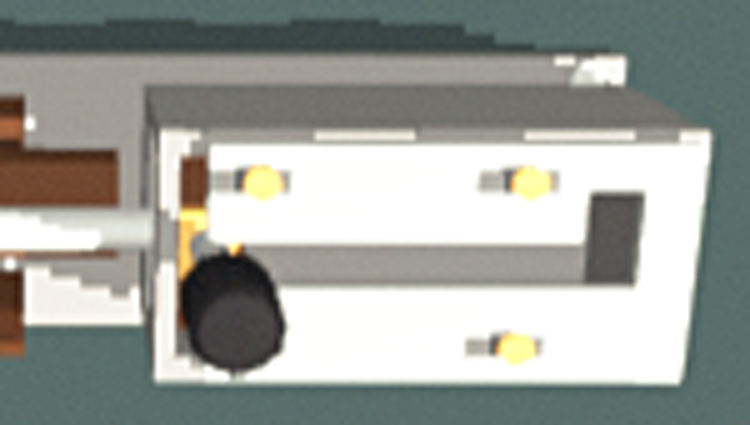

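Run:
```python
from h import *
import pickle
P,im=pickle.load(open("v2.pkl","rb"))
c=lambda x,y:(155+(x+.5)/5-.5,140+(y+.5)/5-.5); d=lambda x,y:(310+(x+.5)/5-.5,140+(y+.5)/5-.5)
for n,uv,z in [("base front +y",c(122,55),6),("base rear +y",d(627,55),6),("plate fr+y",d(160,130),64),("plate re+y",d(712,130),64),("plate re-y",d(683,383),64),("plate fr-y",d(155,383),64),("knobtop",d(240,330),105.5),
 ("oldcell end top",c(465,228),45),("oldcell top edge",c(340,152),37),("old bot edge",c(340,307),37),("slot up",d(430,243),62),("slot lo",d(430,286),64),("notch rear",d(643,195),64),("notch front",d(592,195),64)]:
    print(n,np.round(px2w(P,uv,z),1))
P,im=pickle.load(open("v1.pkl","rb"))
g=lambda x,y:(280+(x+.5)/4.6-.5,145+(y+.5)/4.6-.5)
for n,uv,z in [("cellTL",g(128,135),30),("TR",g(268,135),30),("BL",g(120,380),30),("BR",g(257,380),30),("rTL",g(42,72),6),("rTR",g(752,92),6),("rBR",g(717,370),6),("rBL",g(40,352),6),]:
    print(n,np.round(px2w(P,uv,z),1))
```

```text
base front +y [530.9 -46.    6. ]
base rear +y [553.8 242.2   6. ]
plate fr+y [550.2 132.8  64. ]
plate re+y [558.6 239.2  64. ]
plate re-y [610.7 235.5  64. ]
plate fr-y [602.2 128.8  64. ]
knobtop [577.8 142.3 105.5]
oldcell end top [567.3  34.8  45. ]
oldcell top edge [550.7   9.   37. ]
old bot edge [584.7   3.4  37. ]
slot up [577.7 185.1  62. ]
slot lo [586.  184.6  64. ]
notch rear [570.6 226.3  64. ]
notch front [569.8 216.4  64. ]
cellTL [ 507.1 -227.2   30. ]
TR [ 538.3 -231.1   30. ]
BL [ 497.2 -285.8   30. ]
BR [ 529.3 -289.8   30. ]
rTL [ 487.3 -215.     6. ]
rTR [ 654.8 -240.9    6. ]
rBR [ 645.1 -311.6    6. ]
rBL [ 476.1 -285.5    6. ]
```

Run:
```python
from h import *
q=quat(np.radians(85.5))
env.move_to(np.array([578.5,141,135.]),q)
hand.command_gripper(50,20)
st("above")
save("w3",imaging.get_image("wrist"))
env.servo_line(np.array([578.5,141,84.]),feed=80); st("down")
```

```text
above 4.24 [578.7 140.7 135.6] F [-0.2  0.8 -1.1] op 50.1
down 5.08 [578.6 141.2  84.2] F [ 0.6 -0.4  0. ] op 50.1
```

View pics/w3.png

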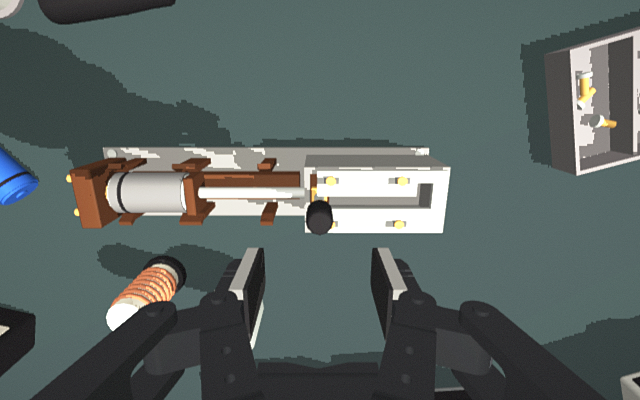

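Knob at (319,217) lies between the pads' centre (about 316); I close gently on it.

Run:
```python
from h import *
hand.command_gripper(22,20); st("22")
hand.command_gripper(10,20); st("gripped")
save("w4",imaging.get_image("wrist"))
env.dwell(.2); st()
```

```text
22 5.46 [578.6 140.9  84.2] F [ 0.3  0.1 -0.9] op 21.8
gripped 5.73 [578.8 141.3  84.5] F [-0.1  0.1  6.7] op 9.9
 5.98 [578.8 141.3  84.5] F [-0.9  0.8  5.6] op 10.5
```

View pics/w4.png

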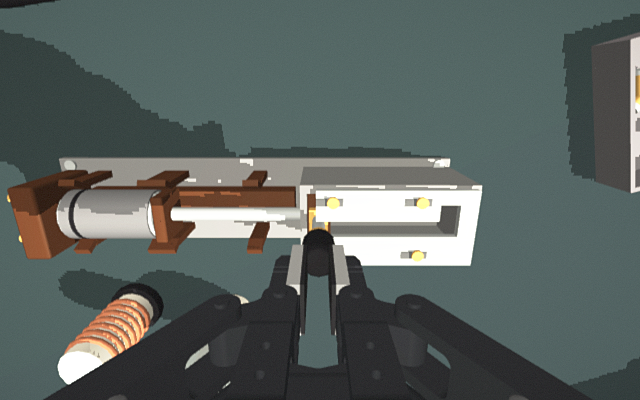

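Run:
```python
from h import *
im=cv2.imread("pics/w4.png")[:,:,::-1]
save("w4c",im,(250,180,390,300),5)
P=imaging.camera_params("wrist")
for z in (105.5,92,78.5): print(z,[np.round(px2w(P,uv,z),1) for uv in [(318,240),(318,229)]])
o=env.observe();T=Rn.from_quat(o["ee_rot"]).as_matrix()
for dy in(-11,0,11):print(dy,[np.round(w2px(P,o["position"]+T@np.array([a,dy,0]))) for a in(8,-11,-25)])
print(o["joint_torque"])
```

```text
105.5 [array([566.8, 142.6, 105.5]), array([561.2, 143.1, 105.5])]
92 [array([573. , 142.2,  92. ]), array([566.8, 142.7,  92. ])]
78.5 [array([579.1, 141.7,  78.5]), array([572.5, 142.2,  78.5])]
-11 [array([317., 256.]), array([317., 272.]), array([317., 287.])]
0 [array([317., 238.]), array([317., 253.]), array([317., 267.])]
11 [array([317., 220.]), array([317., 234.]), array([317., 246.])]
[ 2.02906933e-01 -9.22739339e+01 -1.60662854e+01 -2.61587638e+01
  1.57197104e-01 -5.53723820e-02 -4.62255514e-06]
```

View pics/w4c.png

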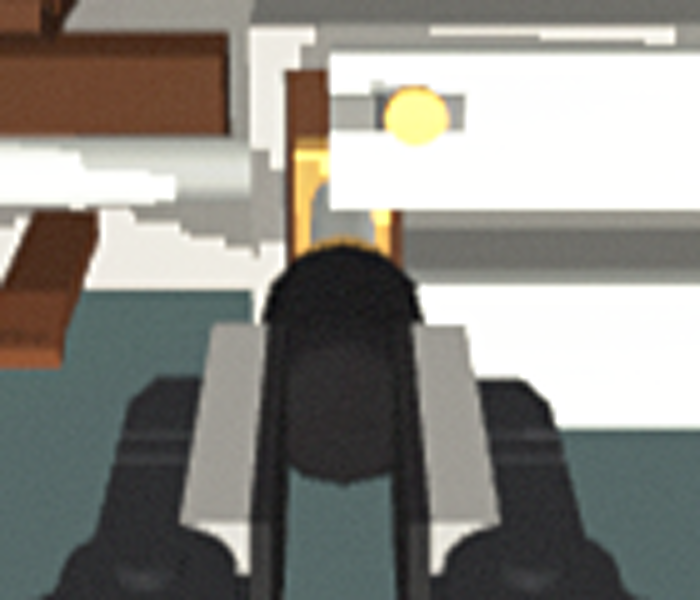

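Run:
```python
from h import *
q=quat(np.radians(85.5)); u=np.array([np.cos(np.radians(85.5)),np.sin(np.radians(85.5)),0])
p0=np.array([578.5,141,84.])
hand.command_gripper(17,20); st("17")
hand.command_gripper(15,20); st("15")
for s in (3,6,10):
    env.servo_line(p0+s*u,feed=30); o=st(s); print("Fx",o["wrist_force"]@u)
save("w5",imaging.get_image("wrist"),(220,150,500,300),2.8)
```

```text
17 6.22 [578.7 141.   84.2] F [ 0.5 -1.   4.8] op 17.2
15 6.44 [578.8 141.4  84.3] F [0.2 1.  6. ] op 14.8
3 6.69 [579.  143.8  84.2] F [-0.5 -2.2  7.6] op 15.2
Fx -2.251874611555497
6 6.94 [579.2 146.7  84.2] F [ 0.4 -2.7  8.3] op 15.1
Fx -2.6869230765587844
10 7.22 [579.5 150.7  84.2] F [ 0.6 -4.   7.3] op 14.7
Fx -3.983118530679746
```

View pics/w5.png

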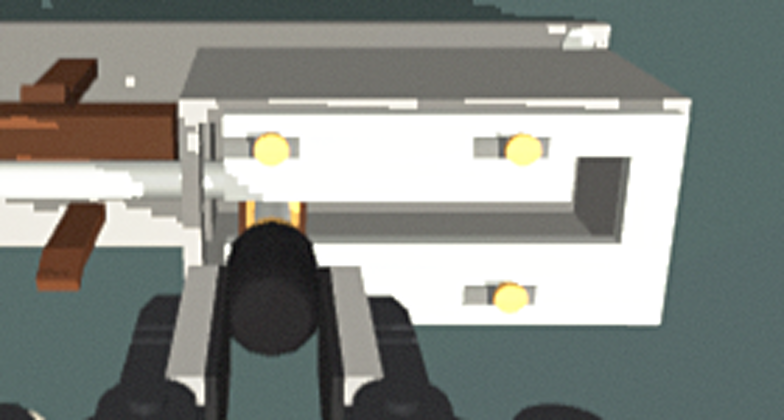

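Run:
```python
from h import *
u=np.array([np.cos(np.radians(85.5)),np.sin(np.radians(85.5)),0])
p0=np.array([578.5,141,84.])
env.servo_line(p0+45*u,feed=60); o=st(); print(o["wrist_force"]@u)
env.servo_line(p0+64*u,feed=50); o=st(); print(o["wrist_force"]@u)
s=64;log=[]
while s<88:
    s+=.75; env.servo_line(p0+s*u,feed=15); o=env.observe()
    a=(o["position"]-p0)@u; f=-o["wrist_force"]@u; log.append((s,round(a,2),round(f,1)))
    base=np.median([l[2] for l in log[:4]])
    if len(log)>=4 and f>base+4.0: break
    if f>18: break
print(log); st()
save("w6",imaging.get_image("wrist"),(220,150,500,300),2.8)
```

```text
8.01 [582.3 185.1  84.2] F [-1.  -4.9  9.1] op 14.8
-4.977408226227264
 8.54 [583.9 203.9  84.3] F [ 0.1 -6.2 10.7] op 15.1
-6.204729735692051
[(64.75, np.float64(63.62), np.float64(7.3)), (65.5, np.float64(64.35), np.float64(7.9)), (66.25, np.float64(65.06), np.float64(6.5)), (67.0, np.float64(65.82), np.float64(7.3)), (67.75, np.float64(66.5), np.float64(7.1)), (68.5, np.float64(67.26), np.float64(7.7)), (69.25, np.float64(67.99), np.float64(7.4)), (70.0, np.float64(68.77), np.float64(7.2)), (70.75, np.float64(69.51), np.float64(7.4)), (71.5, np.float64(70.26), np.float64(7.7)), (72.25, np.float64(70.99), np.float64(7.0)), (73.0, np.float64(71.74), np.float64(7.4)), (73.75, np.float64(72.51), np.float64(7.8)), (74.5, np.float64(73.19), np.float64(8.4)), (75.25, np.float64(73.95), np.float64(7.5)), (76.0, np.float64(74.68), np.float64(8.4)), (76.75, np.float64(75.44), np.float64(7.5)), (77.5, np.float64(76.14), np.float64(8.3)), (78.25, np.float64(76.88), np.float64(7.9)), (79.0, np.float64(77.64), np.float64(8.5)), (79.75, np.float64(78.38), np.float64(7.8)), (80.5, np.float64(79.15), np.float64(7.2)), (81.25, np.float64(79.84), np.float64(7.0)), (82.0, np.float64(80.58), np.float64(7.0)), (82.75, np.float64(81.34), np.float64(8.5)), (83.5, np.float64(82.08), np.float64(9.6)), (84.25, np.float64(82.83), np.float64(7.8)), (85.0, np.float64(83.57), np.float64(8.5)), (85.75, np.float64(84.32), np.float64(9.1)), (86.5, np.float64(85.07), np.float64(8.3)), (87.25, np.float64(85.81), np.float64(8.6)), (88.0, np.float64(86.56), np.float64(8.2))]
 16.54 [585.8 227.3  84.3] F [-0.1 -8.3 11.5] op 15.1
```

View pics/w6.png

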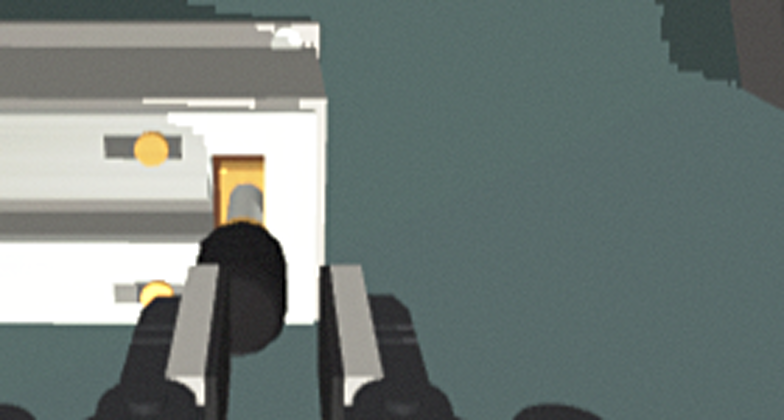

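Run:
```python
from h import *
import pickle
P=imaging.camera_params("wrist"); im=imaging.get_image("wrist"); pickle.dump((P,im),open("v7.pkl","wb")); save("w7",im,(230,190,390,310),5)
t=imaging.get_image("top"); save("t7",t,(150,150,270,240),6.5)
s=imaging.get_image("scene"); save("s7",s,(380,180,500,280),6)
st()
```

```text
16.74 [585.8 227.3  84.3] F [ 0.1 -7.  11. ] op 14.9
```

View pics/w7.png

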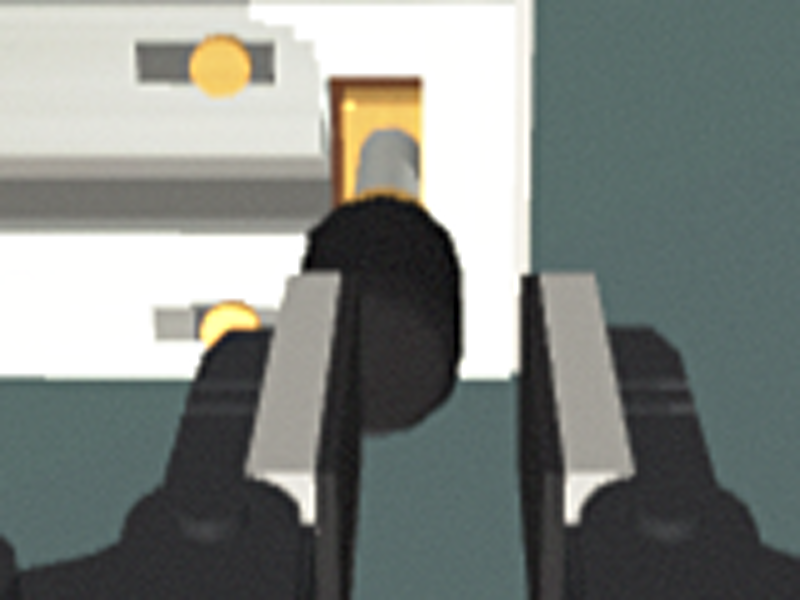

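View pics/t7.png

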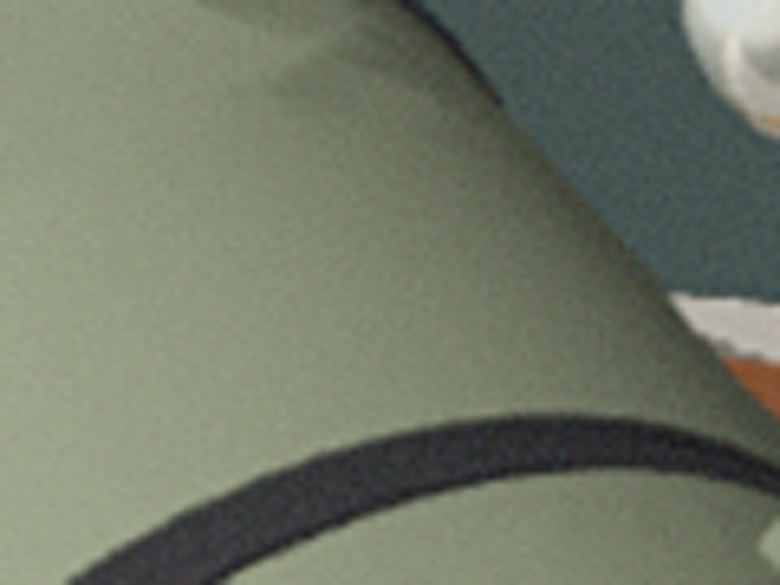

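View pics/s7.png

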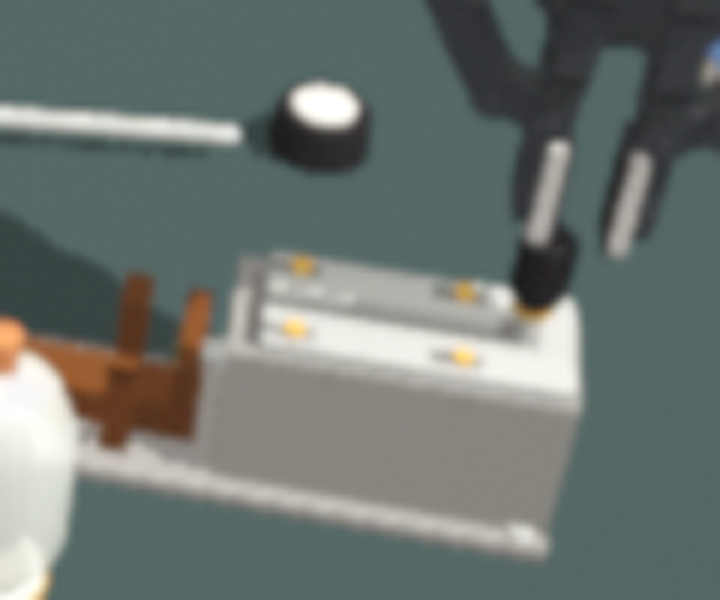

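Run:
```python
from h import *
import pickle
P,im=pickle.load(open("v7.pkl","rb"))
e=lambda x,y:(230+(x+.5)/5-.5,190+(y+.5)/5-.5)
u=np.array([np.cos(np.radians(85.5)),np.sin(np.radians(85.5)),0])
for n,uv,z in [("knobtop",e(383,365),105.5),("edgeR",e(462,320),95),("edgeL",e(303,270),85),("notch rear",e(422,80),64),("notch front",e(330,80),64),("postR",e(418,160),66),("postL",e(358,170),66),("plate rear",e(530,200),64)]:
    w=px2w(P,uv,z); print(n,np.round(w,1),round((w-[574.5,96.2,0])@u,1))
o=env.observe(); print((o["position"]-[574.5,96.2,0])@u)
```

```text
knobtop [585.1 222.  105.5] 126.2
edgeR [586.2 229.7  95. ] 134.0
edgeL [584.  212.7  85. ] 116.9
notch rear [570.4 226.5  64. ] 129.6
notch front [569.5 215.7  64. ] 118.8
postR [579.6 225.3  66. ] 129.1
postL [580.3 218.1  66. ] 122.0
plate rear [586.7 238.3  64. ] 142.6
131.54238294608558
```

Run:
```python
from h import *
import pickle
u=np.array([np.cos(np.radians(85.5)),np.sin(np.radians(85.5)),0])
p0=np.array([578.5,141,84.]); s=88;log=[]
for i in range(8):
    s+=.5; env.servo_line(p0+s*u,feed=20); f=np.mean([-env.observe()["wrist_force"]@u for _ in range(3)]); log.append((s,round(f,1)))
    if f>12: break
print(log); st()
P=imaging.camera_params("wrist"); im=imaging.get_image("wrist"); pickle.dump((P,im),open("v8.pkl","wb")); save("w8",im,(230,190,390,310),5)
```

```text
[(88.5, np.float64(8.3)), (89.0, np.float64(8.6)), (89.5, np.float64(7.6)), (90.0, np.float64(7.5)), (90.5, np.float64(7.0)), (91.0, np.float64(8.6)), (91.5, np.float64(7.6)), (92.0, np.float64(7.2))]
 18.74 [586.2 231.2  84.3] F [-0.7 -7.2 10.8] op 14.9
```

View pics/w8.png

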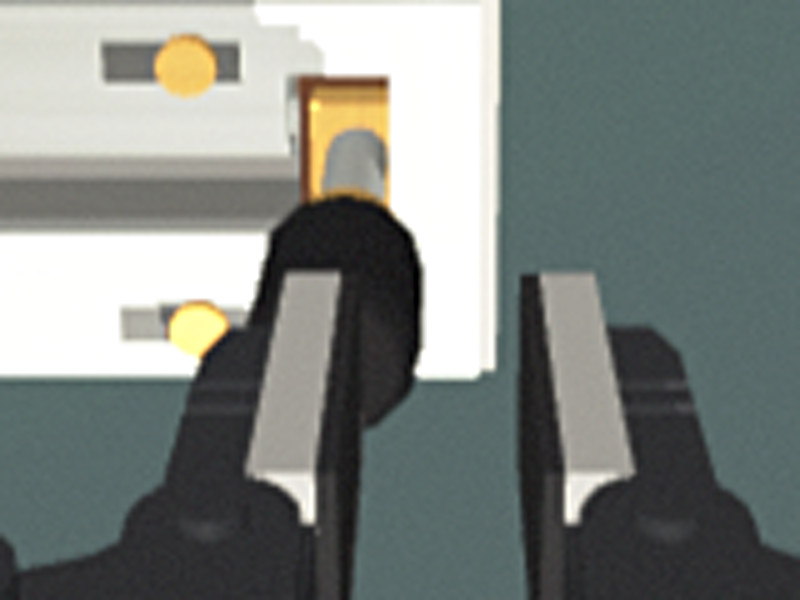

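Run:
```python
from h import *
P=imaging.camera_params("scene")
c=np.array([585.8,227.3,0]); u=np.array([0.0785,.9969,0]);v=np.array([-.9969,.0785,0])
for z in (76,84,95,105,115):
  for d in(-8,8):
    print(z,d,np.round((w2px(P,c+[0,0,z]+d*u+11*-v)-[380,180])*6))
kp=c-5.5*u
for z in (78.5,105.5): print("knob",z,np.round((w2px(P,kp+[0,0,z])-[380,180])*6))
```

```text
76 -8 [522. 331.]
76 8 [575. 339.]
84 -8 [527. 311.]
84 8 [580. 319.]
95 -8 [534. 283.]
95 8 [588. 291.]
105 -8 [540. 257.]
105 8 [595. 266.]
115 -8 [547. 231.]
115 8 [602. 239.]
knob 78.5 [531. 305.]
knob 105.5 [549. 236.]
```

Run:
```python
from h import *
u=np.array([np.cos(np.radians(85.5)),np.sin(np.radians(85.5)),0])
p0=np.array([578.5,141,84.]); s=92.;z=84.
def F():
    a=np.mean([env.observe()["wrist_force"] for _ in range(3)],axis=0); return a
for i in range(6):
    z-=.7; env.servo_line(p0*[1,1,0]+[0,0,z]+s*u,feed=20); f=F(); print("z",round(z,1),np.round(f,1),round(-f@u,1))
    if f[2]>22: break
for i in range(5):
    s+=.4; env.servo_line(p0*[1,1,0]+[0,0,z]+s*u,feed=20); f=F(); print("s",round(s,1),np.round(f,1),round(-f@u,1))
    if -f@u>11.5: break
st()
print(s,z)
```

```text
z 83.3 [-1.4 -8.9 17.6] 9.0
z 82.6 [-1.7 -9.2 23.9] 9.3
s 92.4 [-2.  -9.8 23.3] 9.9
s 92.8 [ -2.4 -11.4  23.8] 11.5
 19.79 [586.7 231.9  83.8] F [ -2.4 -11.4  23.8] op 14.9
92.80000000000001 82.6
```

Run:
```python
from h import *
import pickle
a=np.radians(85.5);u=np.array([np.cos(a),np.sin(a),0]);v=np.array([-u[1],u[0],0])
b=np.array([578.5,141,82.6])+92.1*u
def F():
    return np.mean([env.observe()["wrist_force"] for _ in range(3)],axis=0)
env.servo_line(b,feed=20); f=F(); print(np.round(f,1),round(-f@u,1),round(f@v,1))
env.servo_line(b+5*v,feed=15); f=F(); print(5,np.round(f,1),round(-f@u,1),round(f@v,1))
P=imaging.camera_params("wrist"); im=imaging.get_image("wrist"); pickle.dump((P,im),open("v9.pkl","wb")); save("w9",im,(230,190,390,310),5)
```

```text
[-2.2 -9.2 23.2] 9.3 1.5
5 [-1.  -8.4 23.1] 8.5 0.3
```

View pics/w9.png

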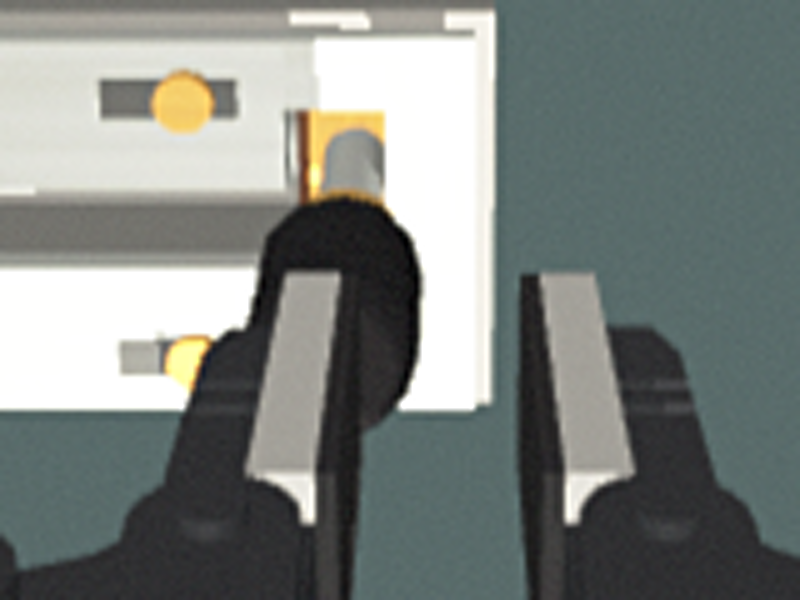

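The post slid into the notch with the pad (post moved with the gripper). Continue to the notch's bottom.

Run:
```python
from h import *
import pickle
a=np.radians(85.5);u=np.array([np.cos(a),np.sin(a),0]);v=np.array([-u[1],u[0],0])
b=np.array([578.5,141,82.6])+92.1*u
def F():
    return np.mean([env.observe()["wrist_force"] for _ in range(3)],axis=0)
for d in (9,10.5,11.2,11.8,12.4,13):
    env.servo_line(b+d*v,feed=20); f=F(); print(d,np.round(f,1),round(-f@u,1),round(f@v,1))
    if f@v<-4: break
P=imaging.camera_params("wrist"); im=imaging.get_image("wrist"); pickle.dump((P,im),open("v9.pkl","wb")); save("w10",im,(230,190,390,310),5)
# ease forward
for e in (2,4,5):
    env.servo_line(b+d*v-e*u,feed=20); f=F(); print("fwd",e,np.round(f,1),round(-f@u,1),round(f@v,1))
    if -f@u<0: break
save("w11",imaging.get_image("wrist"),(230,190,390,310),5)
st()
```

```text
9 [-1.  -9.5 23.5] 9.5 0.2
10.5 [-1.  -9.  23.6] 9.1 0.3
11.2 [-0.6 -9.8 22.5] 9.8 -0.2
11.8 [ 0.8 -9.  22.9] 8.9 -1.5
12.4 [ 0.7 -9.4 22.7] 9.3 -1.4
13 [ 1.3 -8.2 22.3] 8.1 -1.9
fwd 2 [ 2.  -9.2 22.1] 9.0 -2.7
fwd 4 [ 0.3 -8.1 22.5] 8.1 -0.9
fwd 5 [ 3.  -6.8 21.5] 6.6 -3.5
 23.02 [573.8 228.2  84. ] F [ 2.4 -6.8 20.8] op 15.0
```

View pics/w11.png

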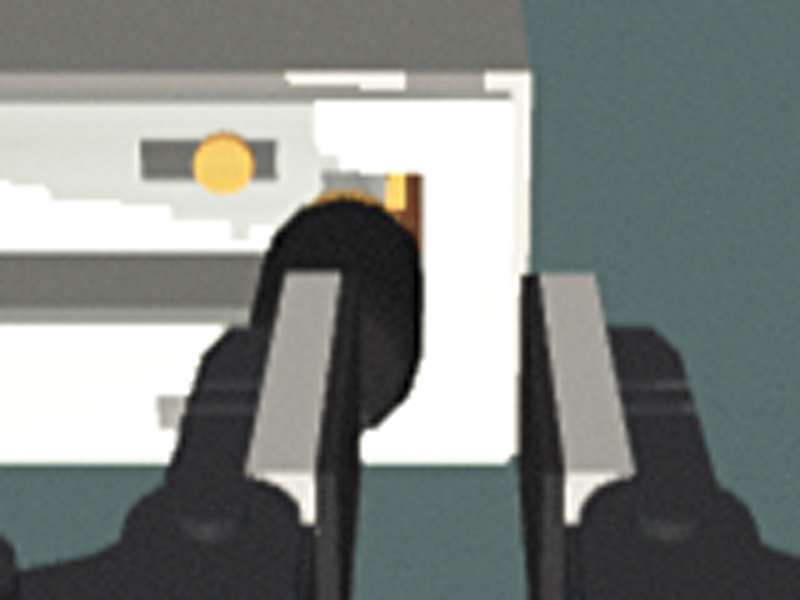

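Run:
```python
from h import *
import pickle
a=np.radians(85.5);u=np.array([np.cos(a),np.sin(a),0]);v=np.array([-u[1],u[0],0])
b=np.array([578.5,141,82.6])+92.1*u+13*v
def F():
    return np.mean([env.observe()["wrist_force"] for _ in range(3)],axis=0)
for e in (5.7,6.4,7.1,7.8,8.5):
    env.servo_line(b-e*u,feed=20); f=F(); print("fwd",e,np.round(f,1),round(-f@u,1),round(f@v,1))
    if -f@u<0.8: break
env.servo_line(b-e*u+[0,0,4],feed=25); print(np.round(F(),1))
hand.command_gripper(55,20)
env.servo_line(b-e*u+[0,0,60],feed=150)
P=imaging.camera_params("wrist"); im=imaging.get_image("wrist"); pickle.dump((P,im),open("v12.pkl","wb")); save("w12",im)
st()
```

```text
fwd 5.7 [ 1.5 -4.1 18.7] 4.0 -1.8
fwd 6.4 [ 4.  -1.5 19. ] 1.2 -4.1
fwd 7.1 [ 3.  1. 18.] -1.2 -2.9
[ 0.  -0.4 -0.4]
 25.12 [572.  226.4 142.1] F [-0.5  0.1  0.2] op 55.1
```

View pics/w12.png

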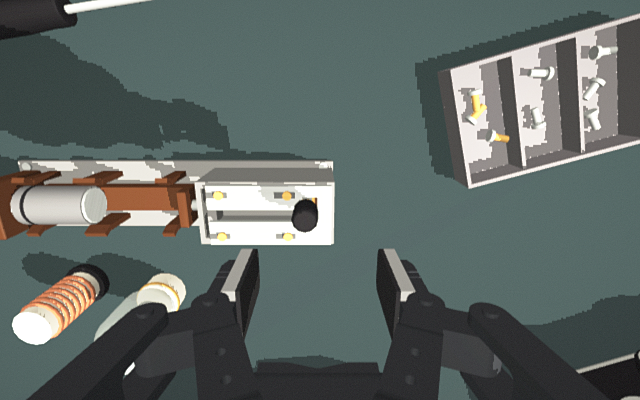

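Run:
```python
from h import *
import pickle
q=quat(np.radians(-8.8))
env.move_to(np.array([518.8,-255.7,60.]),q)
st()
P=imaging.camera_params("wrist"); im=imaging.get_image("wrist"); pickle.dump((P,im),open("v13.pkl","wb")); save("w13",im)
```

```text
26.92 [ 519.6 -254.4   60.1] F [-0.4  0.   0.5] op 54.8
```

View pics/w13.png

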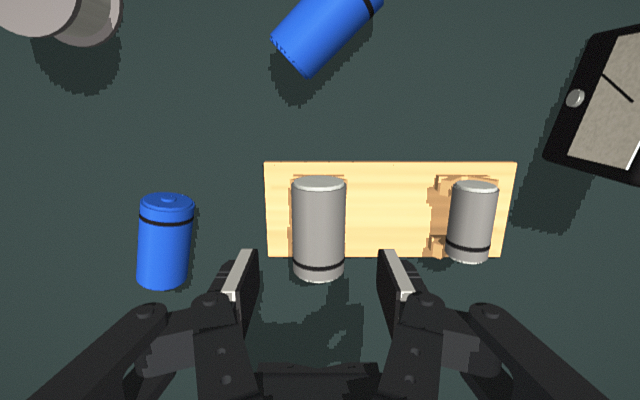

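Run:
```python
from h import *
import pickle
P,im=pickle.load(open("v13.pkl","rb"))
save("w13c",im,(280,165,360,290),4.8)
for z in range(8,20,2):
    print(z,np.round(px2w(P,(318,176.5),z)[:2],1),np.round(px2w(P,(318,191.5),z+33)[:2],1), "bandend top",np.round(px2w(P,(319,280),z+16.5),1))
print([np.round(px2w(P,(c,225),z),1) for z in (28,34) for c in(292.5,346.5)])
```

```text
8 [ 521.9 -230.7] [ 521.7 -231.5] bandend top [ 512.2 -299.    24.5]
10 [ 522.  -230.2] [ 521.8 -231. ] bandend top [ 512.3 -297.8   26.5]
12 [ 522.  -229.7] [ 521.9 -230.4] bandend top [ 512.5 -296.6   28.5]
14 [ 522.1 -229.2] [ 522.  -229.8] bandend top [ 512.7 -295.4   30.5]
16 [ 522.2 -228.8] [ 522.1 -229.2] bandend top [ 512.9 -294.2   32.5]
18 [ 522.3 -228.3] [ 522.2 -228.7] bandend top [ 513.  -293.    34.5]
[array([ 501.7, -254.9,   28. ]), array([ 535.8, -260.1,   28. ]), array([ 502.5, -252.6,   34. ]), array([ 535.6, -257.6,   34. ])]
```

View pics/w13c.png

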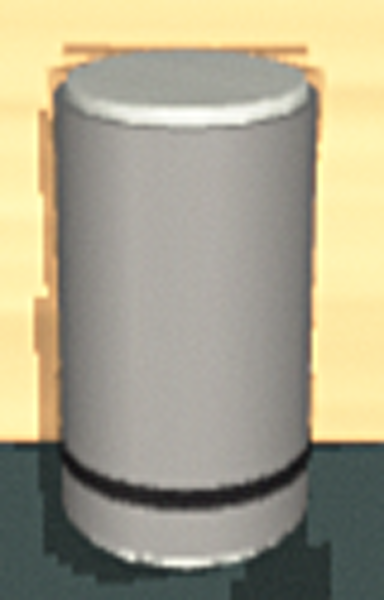

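Run:
```python
from h import *
p=np.array([518.7,-256.8,60.])
env.servo_line(p*[1,1,0]+[0,0,15],feed=120); st()
env.servo_line(p*[1,1,0]+[0,0,-7],feed=60); st()
save("w14",imaging.get_image("wrist"),(200,120,440,300),3.3)
s=imaging.get_image("scene"); save("s14",s,(180,130,320,270),5)
```

```text
27.49 [ 518.9 -256.5   15.1] F [0.3 0.9 0.2] op 55.0
 28.01 [ 518.6 -256.7   -7.2] F [ 0.7 -0.9 -0.8] op 55.0
```

View pics/w14.png

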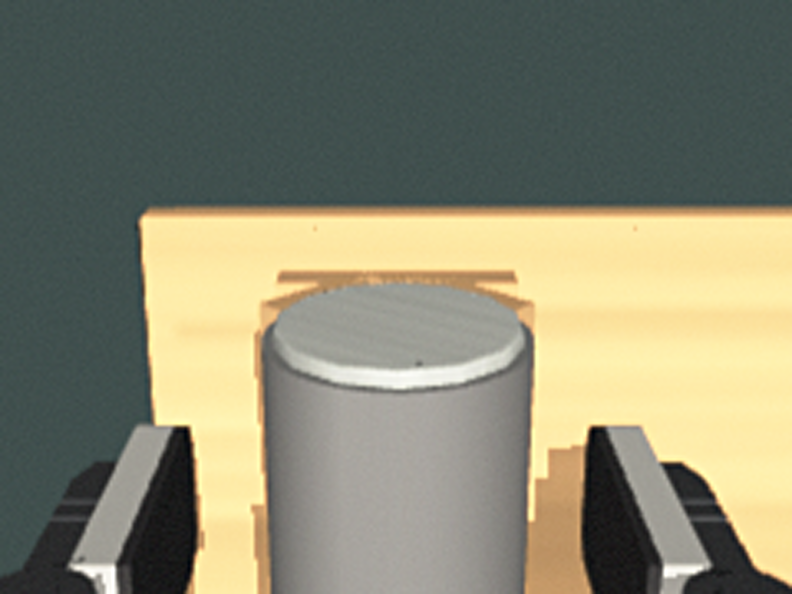

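View pics/s14.png

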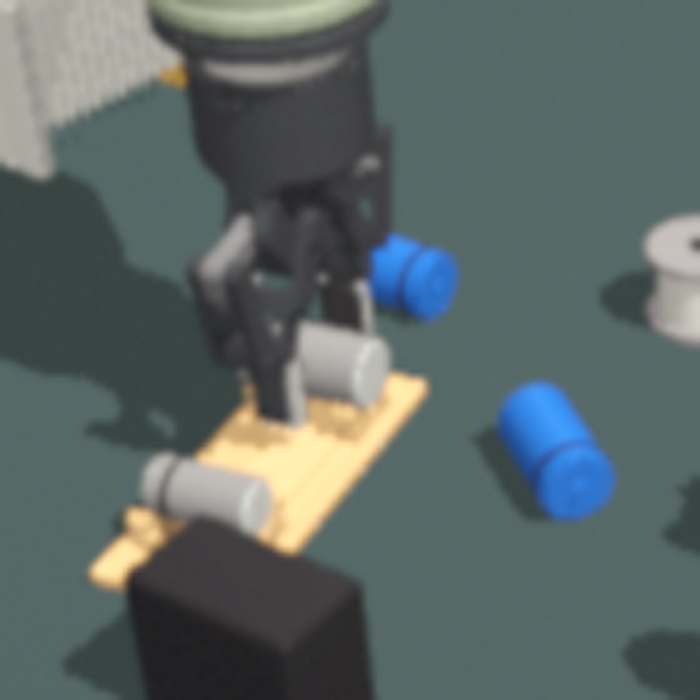

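Run:
```python
from h import *
p=np.array([519.9,-257.0,-7.])
env.servo_line(p,feed=60)
hand.command_gripper(38,25)
hand.command_gripper(25,25); st("grip")
env.servo_line(p+[0,0,40],feed=80); st("lift")
env.servo_line(p+[0,0,110],feed=200); st("lift")
save("w15",imaging.get_image("wrist"))
```

```text
grip 28.88 [ 519.8 -257.    -6.9] F [-1.1  0.5  4.2] op 32.1
lift 29.53 [ 519.9 -257.1   33.1] F [ 0.2  0.5 -2.4] op 31.8
lift 30.03 [ 519.7 -257.1  102.9] F [ 0.4 -0.1 -2.3] op 32.2
```

View pics/w15.png

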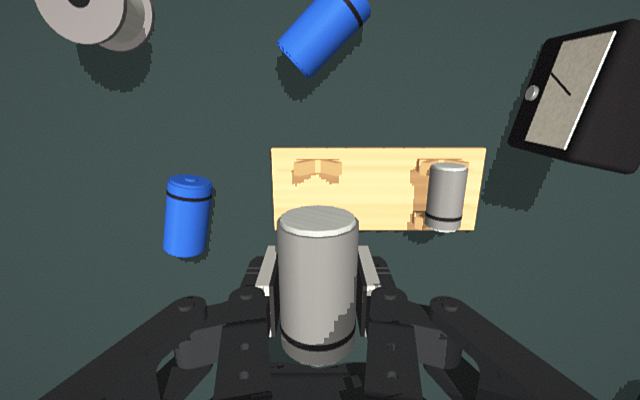

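Run:
```python
from h import *
im=cv2.imread("pics/w15.png")[:,:,::-1]; save("w15c",im,(265,195,375,375),3.3)
P=imaging.camera_params("wrist"); o=env.observe(); T=Rn.from_quat(o["ee_rot"]).as_matrix()
from scipy.optimize import least_squares
def pr(a,y,z): return w2px(P,o["position"]+T@np.array([a,y,z]))
for rt in (233,235,237):
  r=least_squares(lambda x:[pr(x[0]+16.3,x[1],0)[1]-206.5,pr(x[0]-16.3,x[1],0)[1]-rt],[-40,30]); print(rt,r.x)
print(pr(-40,0,-16.5),pr(-40,0,16.5),T)
for a in(-38,-41,-44): print(a,"end",[pr(a+16.5,y,0)[1] for y in(28,30,32)],"rim",[pr(a-16.5,y,0)[1] for y in(28,30,32)],"far", [pr(a-16.5,y,0)[1] for y in(-28,-30,-32)])
```

```text
233 [-26.84255328  23.90237072]
235 [-35.64248194  26.91599706]
237 [-43.2883216   29.53439371]
[282.79114353 281.43567509] [359.66156894 281.42284037] [[-1.00259444e-03  1.53017761e-01  9.88222930e-01]
 [ 3.16447571e-04  9.88223426e-01 -1.53017516e-01]
 [-9.99999447e-01  1.59306235e-04 -1.03920941e-03]]
-38 end [np.float64(205.7854526195555), np.float64(201.62555062780427), np.float64(197.4325097043486)] rim [np.float64(235.11068735652032), np.float64(230.005036920622), np.float64(224.84797639183574)] far [np.float64(359.9352819681314), np.float64(363.83028553824704), np.float64(367.6915112174964)]
-41 end [np.float64(207.9395763263829), np.float64(203.7082002362683), np.float64(199.44246344297278)] rim [np.float64(238.55520727659575), np.float64(233.34233676274553), np.float64(228.07568587431558)] far [np.float64(365.60691603493063), np.float64(369.55926581255085), np.float64(373.4766170105125)]
-44 end [np.float64(210.17802894411895), np.float64(205.87271688693804), np.float64(201.53175374349053)] rim [np.float64(242.17157248323772), np.float64(236.8470086140546), np.float64(231.4661272722648)] far [np.float64(371.52534309456394), np.float64(375.5364017571484), np.float64(379.5111761884142)]
```

View pics/w15c.png

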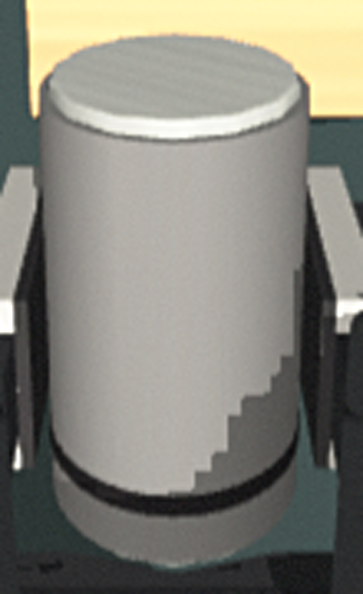

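Run:
```python
from h import *
import pickle
a=np.radians(85.5);u=np.array([np.cos(a),np.sin(a),0]);O=np.array([574.5,96.2,0])
p=O-25.3*u
env.move_to(p+[0,0,95],quat(a-np.pi/2)); 
env.servo_line(p+[0,0,50],feed=150); st()
P=imaging.camera_params("wrist"); im=imaging.get_image("wrist"); pickle.dump((P,im,env.observe()),open("v16.pkl","wb")); save("w16",im)
```

```text
31.79 [572.6  70.3  50.1] F [ 0.3  0.  -1. ] op 32.2
```

View pics/w16.png

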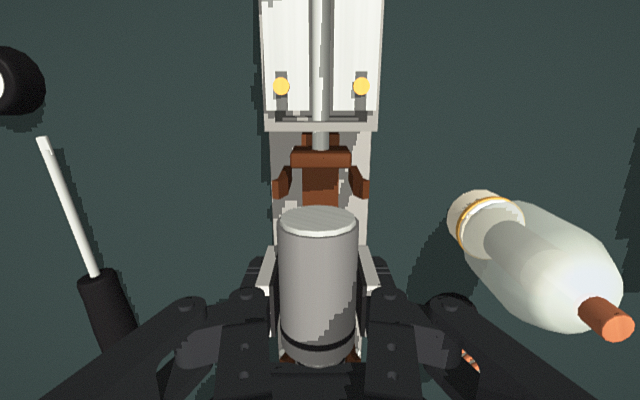

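Run:
```python
from h import *
import pickle
P,im,o=pickle.load(open("v16.pkl","rb"))
save("w16c",im,(255,0,390,215),2.75)
save("w16d",im,(260,110,380,215),6)
```

```text
(no output)
```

View pics/w16d.png

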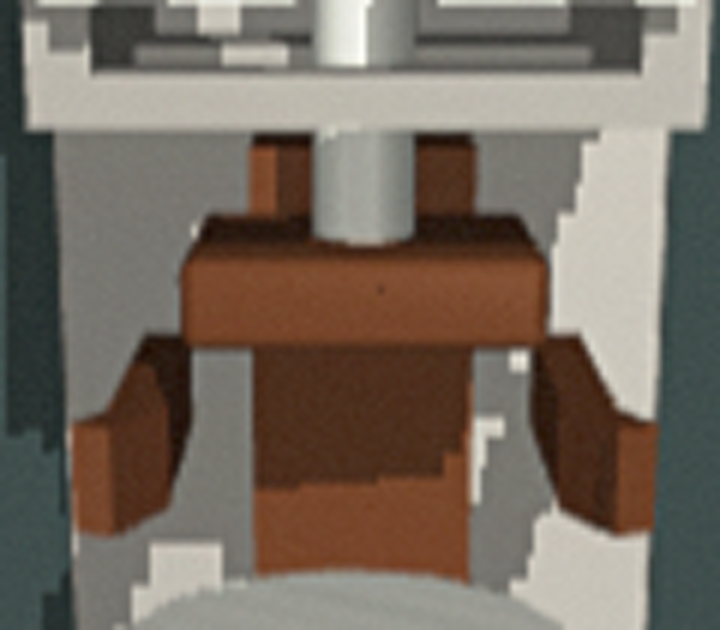

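View pics/w16c.png

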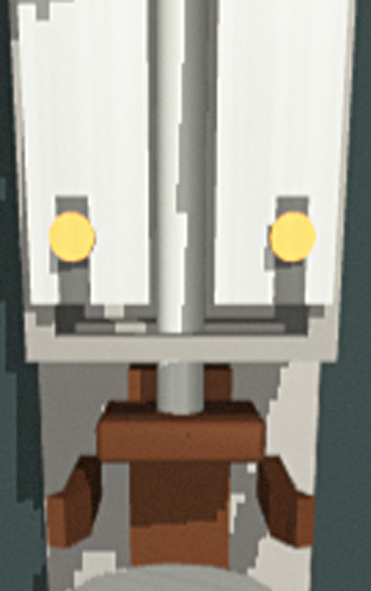

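Run:
```python
from h import *
import pickle
P,im,o=pickle.load(open("v16.pkl","rb"))
T=Rn.from_quat(o["ee_rot"]).as_matrix()
a=np.radians(85.5);u=np.array([np.cos(a),np.sin(a),0]);O=np.array([574.5,96.2,0])
def rep(n,uv,z):
    w=px2w(P,uv,z); l=T.T@(w-o["position"]); print(n,np.round(w,1),"tool y,z",np.round(l[1:],2),"cradle x",round((w-O)@u,1))
rep("follower front top",(320.5,167.5),51)
rep("rail r205",(320.3,200),20.5)
rep("cheek",(320.8,185),46)
rep("cheek low rear top edge",(320.8,180),46)
rep("base",(320.2,175),6)
rep("slot r20",(321,40),64);rep("slot r110",(321,110),64)
rep("housing front edge",(320.5,131),58)
rep("cellmid",(318,206),50+39-16)
```

```text
follower front top [575.8 111.7  51. ] tool y,z [41.18 -0.46] cradle x 15.6
rail r205 [573.8  84.8  20.5] tool y,z [14.18 -0.35] cradle x -11.4
cheek [575.2 101.2  46. ] tool y,z [30.69 -0.26] cradle x 5.1
cheek low rear top edge [575.4 103.9  46. ] tool y,z [33.41 -0.26] cradle x 7.8
base [574.8  97.1   6. ] tool y,z [26.51 -0.34] cradle x 0.9
slot r20 [580.3 168.3  64. ] tool y,z [97.98 -0.43] cradle x 72.4
slot r110 [578.1 140.3  64. ] tool y,z [69.83 -0.37] cradle x 44.2
housing front edge [577.2 130.5  58. ] tool y,z [60.07 -0.54] cradle x 34.4
cellmid [573.5  98.9  73. ] tool y,z [28.18 -1.72] cradle x 2.6
```

Run:
```python
from h import *
import pickle
a=np.radians(85.5);u=np.array([np.cos(a),np.sin(a),0]);O=np.array([574.5,96.2,0]);zt=np.array([np.sin(a),-np.cos(a),0])
p=O-22.5*u+1.4*zt
env.servo_line(p+[0,0,50],feed=60); 
env.servo_line(p+[0,0,12],feed=100); st()
save("w17",imaging.get_image("wrist"),(220,100,420,390),2)
z=12
f0=np.mean([env.observe()["wrist_force"] for _ in range(3)],axis=0); print(f0)
while z>1:
    z-=2; env.servo_line(p+[0,0,z],feed=40); f=env.observe()["wrist_force"]; print(z,np.round(f-f0,1))
    if np.linalg.norm(f-f0)>5: break
pickle.dump((p,z),open("place.pkl","wb"))
```

```text
32.62 [574.1  73.8  11.9] F [-0.6  0.9 -1.3] op 31.6
[-0.17464105 -1.07169158 -1.70378423]
10 [-1.2  0.7  0.8]
8 [0.4 1.1 0.1]
6 [0.8 0.7 1.2]
4 [0.1 1.  0.7]
2 [0.  0.4 0.7]
0 [-0.5  0.3  0.2]
```

View pics/w17.png

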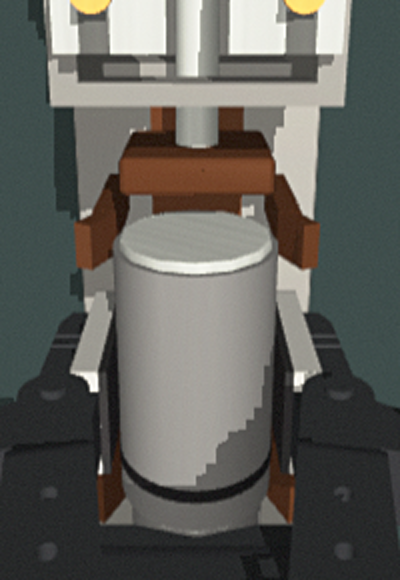

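Run:
```python
from h import *
import pickle
p,z=pickle.load(open("place.pkl","rb"))
def F(): return np.mean([env.observe()["wrist_force"] for _ in range(3)],axis=0)
f0=F()
while z>-7:
    z-=.7; env.servo_line(p+[0,0,z],feed=20); f=F()-f0; print(round(z,1),np.round(f,1))
    if np.linalg.norm(f)>2.5: break
st()
save("w18",imaging.get_image("wrist"),(220,100,420,390),2)
pickle.dump((p,z),open("place.pkl","wb"))
```

```text
-0.7 [ 0.2 -0.8 -0.7]
-1.4 [0.7 1.2 0. ]
-2.1 [ 0.1  0.6 -0.4]
-2.8 [0.9 1.3 0.3]
-3.5 [-0.8  1.   6.4]
 35.42 [574.2  73.7  -3.2] F [-1.4  0.2  4.9] op 32.5
```

View pics/w18.png

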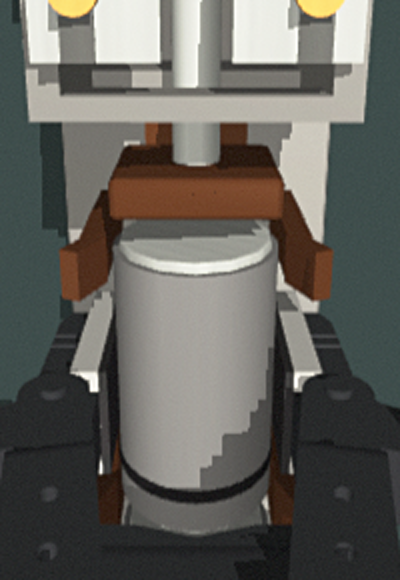

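Run:
```python
from h import *
import pickle
p,z=pickle.load(open("place.pkl","rb"))
hand.command_gripper(36,20); hand.command_gripper(48,20); st()
env.servo_line(p+[0,0,40],feed=100)
env.servo_line(p+[0,0,110],feed=200)
save("w19",imaging.get_image("wrist"),(160,60,480,300),2.5)
st()
P,im=pickle.load(open("v12.pkl","rb")); save("w12c",im,(190,170,350,250),5)
```

```text
35.97 [574.2  73.6  -3.5] F [0.2 0.3 0.2] op 48.1
 37.1 [573.6  73.5 109.3] F [ 0.6  0.6 -1.2] op 48.1
```

View pics/w19.png

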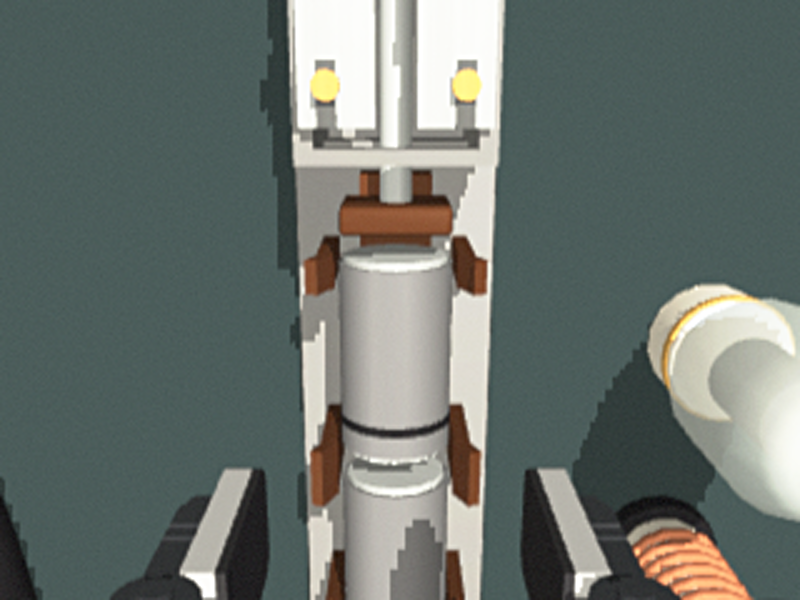

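View pics/w12c.png

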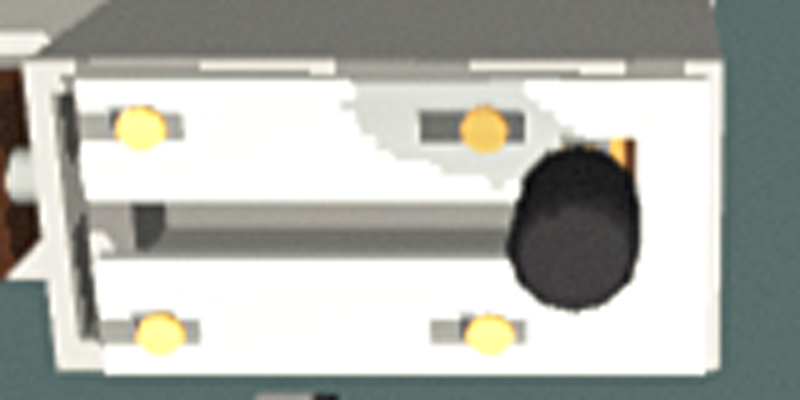

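Run:
```python
from h import *
import pickle
P,im=pickle.load(open("v12.pkl","rb")); k=px2w(P,(304.9,218.4),105.5); print(k)
a=np.radians(85.5);u=np.array([np.cos(a),np.sin(a),0]);v=np.array([-u[1],u[0],0]);O=np.array([574.5,96.2,0])
print((k-O)@u,(k-O)@v)
q=quat(a)
k=O+121.8*u+11*v if False else k
env.move_to(np.array([k[0],k[1],112.]),q); 
hand.command_gripper(44,20)
st()
P=imaging.camera_params("wrist"); im=imaging.get_image("wrist"); pickle.dump((P,im,k),open("v20.pkl","wb")); save("w20",im,(200,150,440,330),3.3)
```

```text
[570.78019215 218.57424026 105.5       ]
121.70514855900403 13.30971315012793
 38.4 [570.9 218.1 112. ] F [ 0.2 -0.5 -0.3] op 43.9
```

View pics/w20.png

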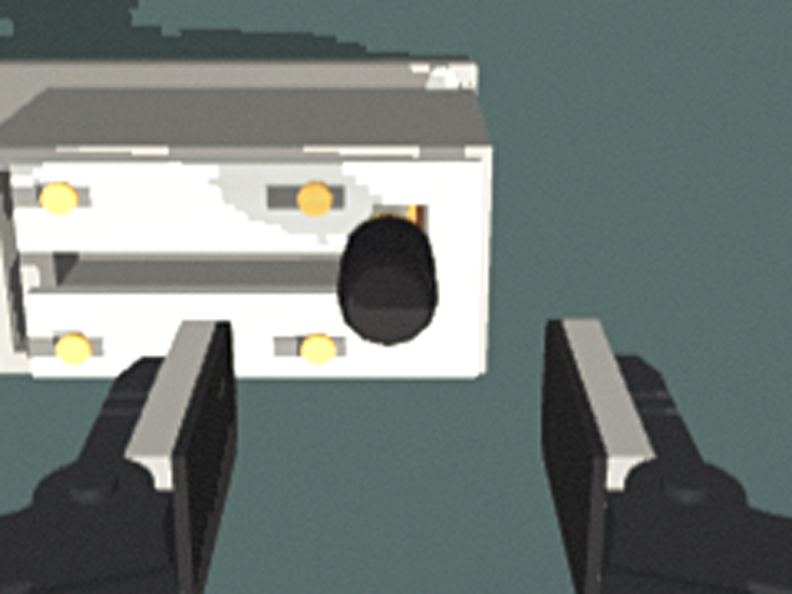

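Run:
```python
from h import *
import pickle
k=pickle.load(open("v20.pkl","rb"))[2]
p=np.array([k[0]+.7,k[1],0])
env.servo_line(p+[0,0,75],feed=90); st()
env.servo_line(p+[0,0,55],feed=60); st()
hand.command_gripper(26,20); st()
hand.command_gripper(12,20); st("grip")
save("w21",imaging.get_image("wrist"),(200,150,440,330),3.3)
pickle.dump(p,open("kp.pkl","wb"))
```

```text
39.01 [571.3 218.8  74.7] F [-0.1 -0.2  0.1] op 44.3
 39.49 [571.3 218.6  54.8] F [-0.2 -0.   0. ] op 43.6
 39.81 [571.6 218.6  55.2] F [-0.2  0.8  0.6] op 26.2
grip 40.03 [571.6 218.3  55.1] F [-0.9 -3.1  3.6] op 17.1
```

View pics/w21.png

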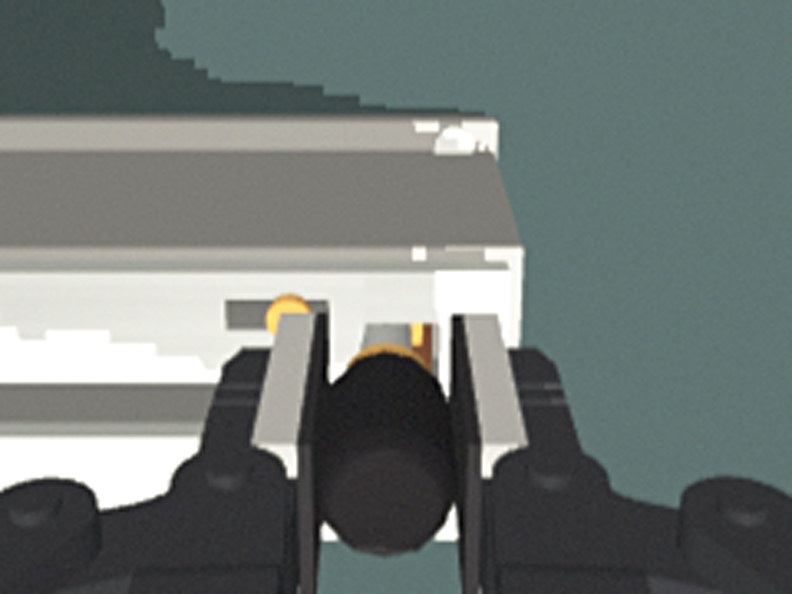

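Run:
```python
from h import *
import pickle
p=pickle.load(open("kp.pkl","rb"))+[0,0,55]
a=np.radians(85.5);u=np.array([np.cos(a),np.sin(a),0]);v=np.array([-u[1],u[0],0])
def F(): return np.mean([env.observe()["wrist_force"] for _ in range(3)],axis=0)
def R(t): f=F(); print(t,"back-pull",round(-f@u,1),"side",round(f@v,1),"z",round(f[2],1)); return f
R("0")
env.servo_line(p+1*u,feed=20); R("b1")
env.servo_line(p+2*u,feed=20); R("b2")
d=0
for d in (4,8,10,10.7,11.4,12.,12.6,13.2):
    env.servo_line(p+2*u-d*v,feed=25); f=R(f"s{d}")
    if f@v>4: break
print(d); st(); pickle.dump((p,d),open("kp2.pkl","wb"))
save("w22",imaging.get_image("wrist"),(200,150,440,330),3.3)
```

```text
0 back-pull 2.8 side -0.2 z 3.7
b1 back-pull 7.0 side 1.1 z 5.8
b2 back-pull 7.4 side 0.7 z 5.8
s4 back-pull 8.1 side -0.9 z 5.7
s8 back-pull 7.5 side -0.3 z 5.6
s10 back-pull 7.3 side -1.0 z 5.2
s10.7 back-pull 7.9 side 0.1 z 6.9
s11.4 back-pull 8.3 side -0.8 z 6.0
s12.0 back-pull 8.1 side 2.0 z 7.7
s12.6 back-pull 8.8 side 3.0 z 8.1
s13.2 back-pull 8.3 side 6.0 z 8.9
13.2
 42.7 [584.2 218.5  55. ] F [-6.7 -7.8  8.9] op 17.5
```

View pics/w22.png

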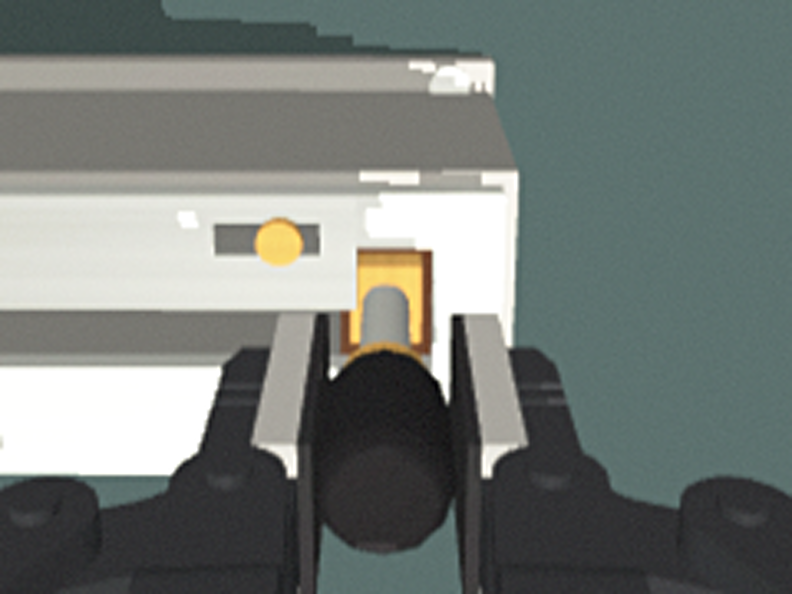

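Run:
```python
from h import *
import pickle
p,d=pickle.load(open("kp2.pkl","rb"))
a=np.radians(85.5);u=np.array([np.cos(a),np.sin(a),0]);v=np.array([-u[1],u[0],0])
def F(): return np.mean([env.observe()["wrist_force"] for _ in range(3)],axis=0)
def R(t): f=F(); print(t,"back-pull",round(-f@u,1),"side",round(f@v,1),"z",round(f[2],1)); return f
b=p-12*v
env.servo_line(b+2*u,feed=20); R("ease")
env.servo_line(b-3*u,feed=20); R("-3")
env.servo_line(b-8*u,feed=20); R("-8")
s=8
while s<21:
    s+=1; env.servo_line(b-s*u,feed=15); f=R(f"-{s}")
    if f@u>1.0: break
st(); pickle.dump((b,s),open("kp3.pkl","wb"))
save("w23",imaging.get_image("wrist"),(40,140,440,330),2)
```

```text
ease back-pull 6.8 side 0.7 z 6.1
-3 back-pull 7.5 side 0.7 z 6.4
-8 back-pull 8.1 side 0.1 z 5.8
-9 back-pull 7.4 side 1.5 z 5.9
-10 back-pull 7.5 side 1.0 z 5.5
-11 back-pull 6.2 side 0.1 z 5.3
-12 back-pull 7.3 side 1.1 z 5.4
-13 back-pull 6.8 side 0.1 z 5.1
-14 back-pull 6.0 side 0.5 z 4.9
-15 back-pull 2.1 side -0.6 z 4.9
-16 back-pull -2.0 side -1.1 z 4.3
 45.8 [582.3 202.3  55.2] F [1.2 1.9 4.3] op 17.6
```

View pics/w23.png

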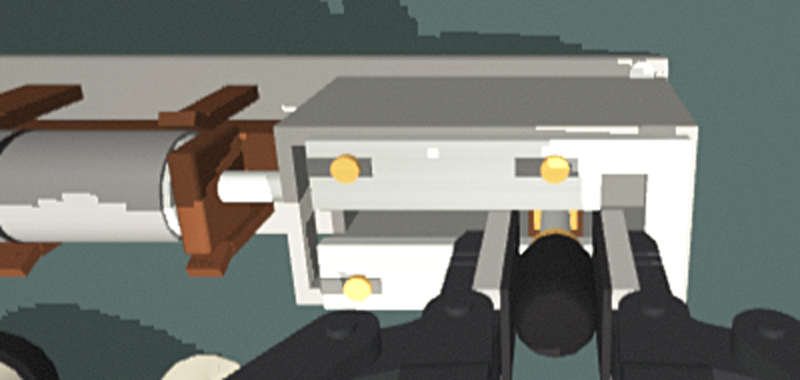

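Run:
```python
from h import *
import pickle
b,s=pickle.load(open("kp3.pkl","rb"))
a=np.radians(85.5);u=np.array([np.cos(a),np.sin(a),0])
env.servo_line(b-15.5*u,feed=15)
hand.command_gripper(20,20);st()
hand.command_gripper(44,20);st()
env.servo_line(b-15.5*u+[0,0,80],feed=120)
env.move_to(np.array([540,90,235.]),quat(a))
st()
im=imaging.get_image("wrist"); save("w24",im,(120,110,520,300),2)
save("s24",imaging.get_image("scene"));
```

```text
46.32 [581.9 201.9  54.7] F [ 0.3 -0.3 -0.5] op 20.1
 46.67 [582.2 202.2  55. ] F [ 0.5 -0.1  0.4] op 44.3
 48.16 [540.   89.8 234.6] F [-0.   0.5  0.4] op 44.1
```

View pics/w24.png

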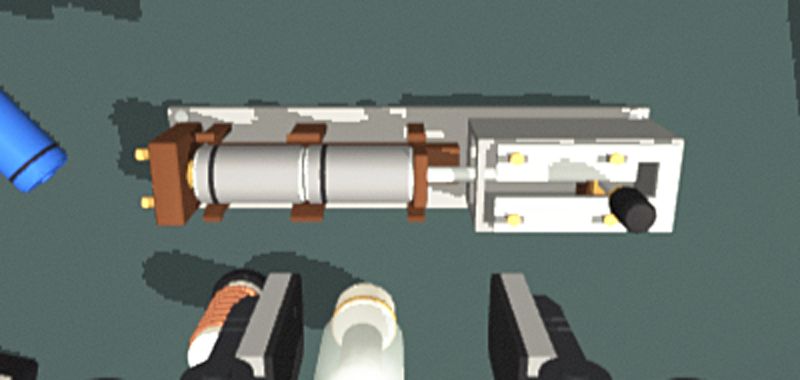

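View pics/s24.png

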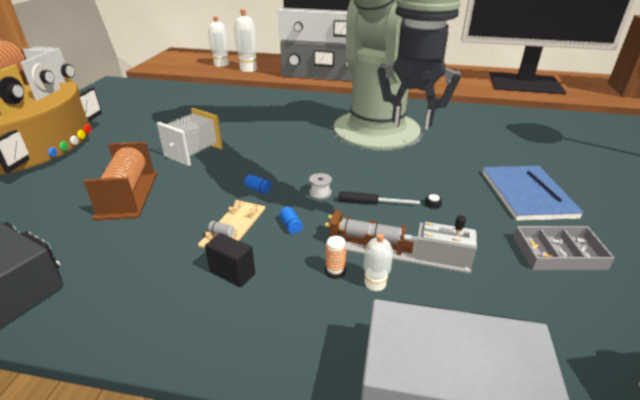

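Both cells lie end to end with their bands (button ends) at the left, pixels (212,175) and (320,172). The front cell touches the contact, the follower at (420,172) is against the rear cell, and the knob is out of the notch. Nothing else has moved.

Run:
```python
from plant import env, job
print(job.finish_job()); print(env.observe()["clock"])
```

```text
the job is handed in; nothing more can be done
None
the job is handed in; nothing more can be done
```

The large cell is loaded behind the old one with its button end leading, and the follower presses both cells against the front contact. I handed the job in at about 48 s.

**What I did**
- **Drawing back:** I drew the follower back to the end of the slot, where the pull rose from about 9 to 11.5 N. I then slid the knob into the notch and let it park there.
- **Laying the cell:** I laid the cell on the rail with a contact force of about 6 N.
- **Easing forward:** I took the knob out of the notch and eased the follower forward at 15–20 mm/s. The hand force fell from about 7 N to zero as the cells seated.

**Last checks**
- The final pictures show both cells end to end with their bands forward and the follower on the rear cell. The knob is out of the notch, and the other objects are where they were.
- The wrist force read about zero after release.

**What disagreed**
- **Tool length:** In the pictures and by contact, the fingertips stood about 21 mm behind the TCP, not 8 mm ahead of it as described. I corrected for this in every later grasp.
- **First draw-back:** Because of that, I dragged the knob by fingertip friction on its top, pressing down with about 24 N, instead of gripping it. The tips slipped over the knob for a few millimetres once it was at the end of the slot. The knob did not snap, but the end was felt less cleanly than intended.

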